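# Tools back into their shadow-foam trays

## Robot

A 6-joint arm with a two-finger parallel gripper is mounted at the origin on a cart in front of the work surface, level with it; the furniture and walls round the work are solid. World frame = base frame: x ahead of the robot, y to its left, z up, the work surface at z = 0. Lengths are in m, angles in degrees, forces in N, time in s.
With the tool pointing down it reaches from about 0.375 to 0.9 m from the base axis. Payload 3.1 kg.
Tool frame: the origin (TCP) lies on the centre line of the jaws, within the pads' length; the fingertips stand 17 mm ahead of it and the grasp point (between the pads) lies 2 mm behind it; y points along the fingers, x is the direction in which the jaws open and shut, and the axes are right-handed (so a half turn about y gives the same grasp; the last joint's range is limited). The gripper opens to 87 mm and grips with 3 to 60 N. Pads are 19 mm wide; open, the fingers measure 117 mm over their backs; the gripper's body (75 mm by 190 mm) begins 51 mm behind the grasp point.
Start: joints at [54.345, 30.224, 82.088, -0, 67.689, -10.227], TCP at [0.268, 0.564, 0.24] pointing down, gripper open.
Joint ranges: [-176.69, 176.69], [-43.24, 126.21], [12.49, 139.97], [-82, 262], [0, 151.66], [-163.58, 163.58]. Speed limits (degrees/s): [159.86, 159.86, 180, 180, 180, 180].

## Interface

Orientations are given as a 3x3 rotation matrix whose columns are the frame's x, y, z axes.
In Python, from rig import read_state, capture, camera_info, hand_in, trace, tip_of gives the robot as it stands.
- The arm moves only by the tool jog_arm, never from a script. Its argument "steps" is a list of rows, each an object with "fingers": the opening in per cent of the stroke, from 0 (shut) to 100 (fully open); "delta_pos": the shift along the world's x, y, z in mm, a list of three; "turn": the turn about the world's z in degrees. A call has 1 to 20 rows; each row is the pose to reach, as a shift and turn from the pose commanded when the call began; what a row does not reach only later rows make up. A row lasts 1/12 s, in which the tool goes at most 41.7 mm and 7.16 degrees, less where a joint would pass 70% of its speed; a pose out of reach is approached as far as the arm can. A call with a gripper value outside its range is refused whole. The fingers move at their own pace and stop on an object; the grip force is fixed at half the most. Time passes only in rows, so rows that repeat a pose let the fingers close. It gives the time, the measured TCP pose, the force and the opening at its end, in the units of the state.
- read_state(): the state, without advancing time (a new reading comes with each control period).
- capture(name): name is "scene" or "top" or "wrist"; returns the picture (480x640x3 uint8, red, green, blue); there is no depth.
- camera_info(name): a dict with "fov_y" (degrees; the focal length in pixels is half the picture's height over the tangent of half this angle, whatever the lens; pixels are square), "cx", "cy" (the principal point, pixels), "view" (4x4, takes a point from world to camera coordinates); the wrist camera has in their place "tool_from_camera" (4x4, takes a point from camera to tool coordinates, whose origin is the TCP and whose axes are the tool frame's). Camera axes: x right, y down, z forward; pixel columns grow to the right and rows downward; lengths in m; the calibration is good to about 2 mm. A picture is of the moment at which its call begins: read the wrist's pose just before it. camera_info takes no time and is no camera call.
- hand_in(): hands the job in, once; it reports no verdict.
Trained networks look in the newest picture that a camera, given by its name, has taken for a name from the list of things; names that differ only in an ending like _2 or _b are one class to them, and where a whole thing is asked for, a point or a joint stands for the part that bears it (a point fixed in the world has none). Each returns a list of dicts, best first, with "confidence" (0 to 1); they miss things now and then, are a little off and sometimes report something else, mostly with a low value. They report only what shows in the picture. A call takes as long as a camera call. They do not tell look-alikes from the thing itself.
- trace(target, camera): "mask" (480x640 bool, what is visible of it).
- tip_of(target, camera): "position" ([x, y, z] in m, in world coordinates, good to about 4 mm: a listed point, or the origin of a listed thing).
The state is a dict: "time_s": time; "joint_positions": joint angles; "qvel": joint speeds; "tau": joint torques, N m; "position": TCP position; "tcp_rot": TCP orientation; "force": force on the tool from outside, world axes, zero at the start; "moment": the same for the moment, N m; "opening": opening from 0.0 (shut) to 1.0 (fully open).
Only numpy, scipy, OpenCV 4.12 (cv2) and the standard library are available. Lean on these libraries where they do the work, as an engineer would, in place of code of your own. Each camera call takes 0.05 s, during which the arm holds its last target.

## Task

Put the four hand tools lying on the bench (the red screwdriver, both spanners, the tape measure) back into the foam trays, each in the cut-out made for its shape and size, so that a missing tool would show at a glance. Each must lie flat on the blue bottom of its cut-out, the tape measure standing upright as it does now, and be let go; the screwdriver goes the way round that its outline shows.

Things in the scene. Friction and masses are not known exactly. Their poses are not given: they have to be found in the camera images.
- driver_red_mid (a point): Screwdriver, red handle, steel blade, 198 mm long, lying (not the yellow one), by nature with the blade 0.08 rad up. Point: on the handle's axis, 15.5 mm above the surface, 40 mm from the tool's middle towards the handle's end. Handle 26 mm wide, 31 high, 100 long; grip it across here. y axis runs from blade to handle.
- spanner_17_mid (a point): The larger bright steel combination spanner, 184 mm long, 35 mm wide at the ends, 7 mm thick, lying flat. Point: centre of the shank, 3.5 mm above the surface; shank 16 to 18 mm wide here. y along the shank, z up.
- spanner_11_mid (a point): The smaller bright steel combination spanner, 136 mm long, 26 mm wide at the ends, 5 mm thick, lying flat. Point: centre of the shank, 2.5 mm above the surface; shank 14 mm wide. y along the shank, z up.
- tape_measure_mid (a point): Yellow tape measure with black side discs, standing on its base: 36 mm wide (x), 77 mm long (y, with its end hook), 62 mm high. Point: its centre, 31 mm above the surface; grip it across the 36 mm.
- tray_driver_seat (a point): Foam tray, 234 mm long, screwdriver cut-out 214 mm long: 22 mm slot for the blade, 40 mm for the handle, which lies at its -x end. Dark foam, blue floor, 115 mm wide, 22 mm high, fixed. Long axis = x. Floor 8 mm above the table. Point: where the screwdriver's point lies when home, 23.5 mm above the table. Finger notches here, 44 mm long, 88 mm from side to side, down to the floor.
- tray_spanner_l_seat (a point): Foam tray, 220 mm long, larger spanner's cut-out: 198 mm long, ends 50 mm wide, shank 32 mm; fits either way round. Dark foam, blue floor, 115 mm wide, 22 mm high, fixed. Long axis = x. Floor 12 mm above the table. Point: where the spanner's point lies when home, 15.5 mm above the table. Finger notches here, 44 mm long, 80 mm from side to side, down to the floor.
- tray_spanner_s_seat (a point): Foam tray, 172 mm long, smaller spanner's cut-out: 150 mm long, ends 40 mm wide, shank 28 mm; fits either way round. Dark foam, blue floor, 115 mm wide, 22 mm high, fixed. Long axis = x. Floor 13 mm above the table. Point: where the spanner's point lies when home, 15.5 mm above the table. Finger notches here, 44 mm long, 78 mm from side to side, down to the floor.
- tray_tape_seat (a point): Foam tray, 124 mm long, tape measure's cut-out: 91 mm along x, 50 mm across; it stands in it upright, either way round. Dark foam, blue floor, 115 mm wide, 22 mm high, fixed. Long axis = x. Floor 6 mm above the table. Point: where the tape measure's centre lies when home, 37 mm above the table. Finger notches here, 44 mm long, 93 mm from side to side, down to the floor.
There are look-alikes about, which are no part of the job. What is meant by the part that bears tape_measure_mid is not white, and is the smaller of those in its own colour.

How it is judged (in metres and radians):
At the end, for the whole second after the job is handed in: Each tool's point is within 15 mm across and 5 mm in height of its own tray's point, along the tray within 0.2 rad (tape measure 0.3), level within 0.05 rad (screwdriver handle-down to 0.13), flat or upright within 0.08 rad, the screwdriver's handle at the handle end, at rest, untouched (horizontal distance between driver_red_mid and tray_driver_seat below 0.015 m and z of driver_red_mid in the frame of tray_driver_seat between -0.005 and 0.005 m and angle between the y axis of driver_red_mid and the x axis of tray_driver_seat, either way round below 0.2 rad and angle between driver_red_mid's own y axis and vertical between 1.5208 and 1.7008 rad and x of driver_red in the frame of tray_driver_seat above 0.02 m and linear speed of each of driver_red, spanner_17, spanner_11, tape_measure below 0.02 m/s and contact force between each of driver_red, spanner_17, spanner_11, tape_measure and the fingers below 0.1 N and horizontal distance between spanner_17_mid and tray_spanner_l_seat below 0.015 m and z of spanner_17_mid in the frame of tray_spanner_l_seat between -0.005 and 0.005 m and angle between the y axis of spanner_17_mid and the x axis of tray_spanner_l_seat, either way round below 0.2 rad and angle between spanner_17_mid's own y axis and vertical between 1.5208 and 1.6208 rad and angle between each of spanner_17_mid, spanner_11_mid, tape_measure_mid's own z axis and vertical below 0.08 rad and horizontal distance between spanner_11_mid and tray_spanner_s_seat below 0.015 m and z of spanner_11_mid in the frame of tray_spanner_s_seat between -0.005 and 0.005 m and angle between the y axis of spanner_11_mid and the x axis of tray_spanner_s_seat, either way round below 0.2 rad and angle between spanner_11_mid's own y axis and vertical between 1.5208 and 1.6208 rad and horizontal distance between tape_measure_mid and tray_tape_seat below 0.015 m and z of tape_measure_mid in the frame of tray_tape_seat between -0.005 and 0.005 m and angle between the y axis of tape_measure_mid and the x axis of tray_tape_seat, either way round below 0.3 rad and angle between tape_measure_mid's own y axis and vertical between 1.5208 and 1.6208 rad).
It also fails if it takes over 93 s, if anything falls off the work surface, if the arm or the gripper's body presses on something with over 40 N, if the wrist force passes 120 N, or if a joint passes its speed limit or range.

## Working session

There is one attempt and no reset: what is moved stays moved. The work goes in short steps, Python scripts to look and compute and a tool call to move; the robot and the scene stay as the last step left them, time stands still between calls to the robot, and variables do not carry over. Pictures are saved under pics/ and viewed, and the job is handed in when it is done.

Besides the shell and the picture viewer there is one more tool, called after "Emit:" as name(argument=value, ...) on one line, values as JSON. jog_arm: Moves the arm, as the interface text tells. Its arguments: {"type":"object","properties":{"steps":{"type":"array","items":{"type":"object","properties":{"fingers":{"type":"number"},"delta_pos":{"type":"array","items":{"type":"number"}},"turn":{"type":"number"}}}}},"required":["steps"]}

```bash
mkdir -p pics; ls
python3 - <<'E'
from rig import *
import cv2,json
for n in ["scene","top"]:
    im=capture(n); cv2.imwrite(f"pics/{n}0.png",im[:,:,::-1]); i=camera_info(n); print(n,i)
print(camera_info("wrist")); print(read_state())
E
```

```text
pics
scene {'fov_y': 55.10878989890398, 'cx': 319.77320802459917, 'cy': 241.42747062851913, 'view': array([[ 0.80109818, -0.59811489, -0.02236692, -0.41457582],
       [-0.3393524 , -0.42310163, -0.84013389,  0.23684354],
       [ 0.49303311,  0.68062   , -0.54191767,  0.78676772],
       [ 0.        ,  0.        ,  0.        ,  1.        ]])}
top {'fov_y': 51.225584121262635, 'cx': 318.9462498935887, 'cy': 228.35193075641473, 'view': array([[ 0.02233362, -0.99930908,  0.02970824, -0.00685368],
       [-0.98392169, -0.02723719, -0.1765113 ,  0.54083599],
       [ 0.17719852, -0.02528844, -0.98385018,  1.08924934],
       [ 0.        ,  0.        ,  0.        ,  1.        ]])}
{'fov_y': 70.77602989742633, 'cx': 317.3994483920651, 'cy': 239.09168060729382, 'tool_from_camera': array([[ 9.99999543e-01, -2.30835841e-04,  9.27528426e-04,
         5.94523093e-04],
       [-9.55334300e-04, -2.72352151e-01,  9.62197170e-01,
        -1.45079152e-01],
       [ 3.05047696e-05, -9.62197616e-01, -2.72352247e-01,
         7.48794953e-02],
       [ 0.00000000e+00,  0.00000000e+00,  0.00000000e+00,
         1.00000000e+00]])}
{'time_s': 0.1, 'joint_positions': array([ 5.43466957e+01,  3.02730982e+01,  8.21473375e+01, -1.40697486e-03,
        6.76907097e+01, -1.02269825e+01]), 'qvel': array([ 0.02948682, -0.15179881, -0.2424726 , -0.00240541,  0.02867712,
       -0.07592566]), 'tau': array([-2.64106866e-04, -4.40984201e+01, -1.77150875e+01,  6.34846534e-02,
        5.33904636e-02, -7.05030675e-05]), 'position': array([0.26795437, 0.56396275, 0.23868475]), 'tcp_rot': array([[ 4.29340579e-01, -1.11223888e-03, -9.03141977e-01],
       [ 9.03140636e-01, -1.58948515e-03,  4.29341898e-01],
       [-1.91306151e-03, -9.99998118e-01,  3.22077655e-04]]), 'force': array([-0.31544249,  0.04208432, -1.0164605 ]), 'moment': array([ 6.89384099e-02,  7.15936590e-05, -1.77434635e-02]), 'opening': 1.004397620674825}
```

View pics/top0.png

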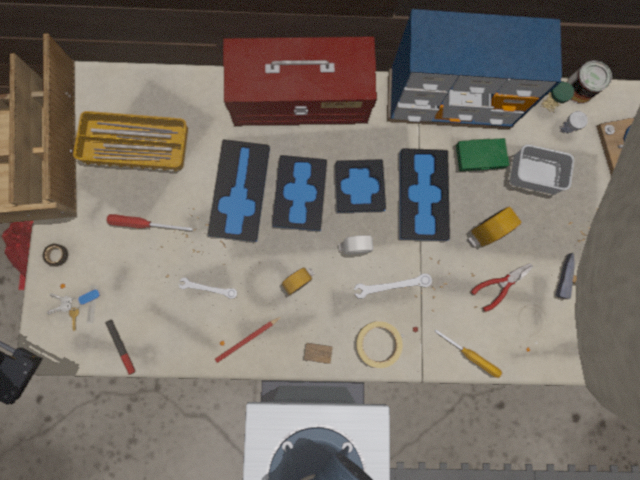

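View pics/scene0.png

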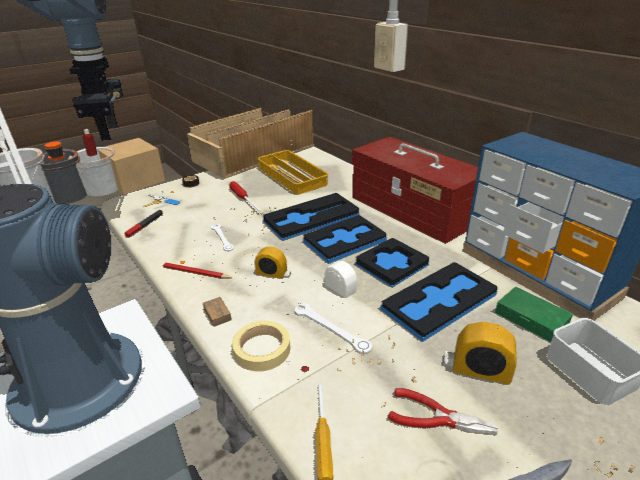

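The yellow tape measures in the top view are the small one at (297,280) and the large one at (494,227). There is also a white one at (357,244). The small yellow one fits the description. For the screwdriver, the red one is at (130,222), and the yellow one at (470,355) is the look-alike.

```bash
cat > h.py <<'E'
from rig import *
import numpy as np,cv2
def K(i):
    f=240/np.tan(np.radians(i["fov_y"]/2)); return f,i["cx"],i["cy"]
def proj(n,p):
    i=camera_info(n); f,cx,cy=K(i); V=i["view"]; q=V[:3,:3]@np.array(p)+V[:3,3]
    return np.array([cx+f*q[0]/q[2],cy+f*q[1]/q[2]])
def ray(n,uv,z,st=None):
    i=camera_info(n); f,cx,cy=K(i); d=np.array([(uv[0]-cx)/f,(uv[1]-cy)/f,1.])
    if n=="wrist":
        T=i["tool_from_camera"]; R=st["tcp_rot"]; o=st["position"]+R@T[:3,3]; d=R@T[:3,:3]@d
    else:
        V=i["view"]; o=-V[:3,:3].T@V[:3,3]; d=V[:3,:3].T@d
    return o+d*(z-o[2])/d[2]
E
python3 - <<'E'
from h import *
capture("top")
for t in ["driver_red_mid","spanner_17_mid","spanner_11_mid","tape_measure_mid","tray_driver_seat","tray_spanner_l_seat","tray_spanner_s_seat","tray_tape_seat"]:
    for r in tip_of(t,"top"): print(t,round(r["confidence"],2),r["position"].round(4),proj("top",r["position"]).round())
im=capture("top")
c=cv2.resize(im[120:320,80:480],(800,400),interpolation=cv2.INTER_CUBIC); cv2.imwrite("pics/c1.png",c[:,:,::-1])
E
```

```text
Traceback (most recent call last):
AttributeError: 'list' object has no attribute 'round'. Did you mean: 'count'?
```

Run:
```python
from h import *
im=capture("top")
c=cv2.resize(im[120:320,80:480],(800,400),interpolation=cv2.INTER_CUBIC); cv2.imwrite("pics/c1.png",c[:,:,::-1])
for t in ["driver_red_mid","spanner_17_mid","spanner_11_mid","tape_measure_mid","tray_driver_seat","tray_spanner_l_seat","tray_spanner_s_seat","tray_tape_seat"]:
    for r in tip_of(t,"top"):
      p=np.array(r["position"]); print(t,round(r["confidence"],2),p.round(4),proj("top",p).round())
```

```text
driver_red_mid 0.56 [0.5496 0.4398 0.0143] [132. 222.]
spanner_17_mid 0.95 [ 0.4201 -0.1677  0.0031] [392. 285.]
spanner_17_mid 0.39 [ 0.638  -0.2428  0.0175] [424. 193.]
spanner_11_mid 0.88 [0.4015 0.2634 0.0019] [205. 288.]
spanner_11_mid 0.71 [ 0.638  -0.2431  0.0185] [424. 193.]
tape_measure_mid 0.85 [ 0.5038 -0.0805  0.0274] [356. 247.]
tape_measure_mid 0.76 [ 0.5563 -0.3939  0.0405] [492. 227.]
tape_measure_mid 0.7 [0.4206 0.0527 0.0321] [297. 281.]
tray_driver_seat 0.86 [0.5954 0.2024 0.0244] [235. 205.]
tray_spanner_l_seat 0.61 [ 0.6388 -0.2423  0.0166] [424. 193.]
tray_spanner_s_seat 0.96 [0.6295 0.0509 0.0112] [301. 194.]
tray_tape_seat 0.95 [ 0.6567 -0.0885  0.0365] [361. 182.]
```

View pics/c1.png

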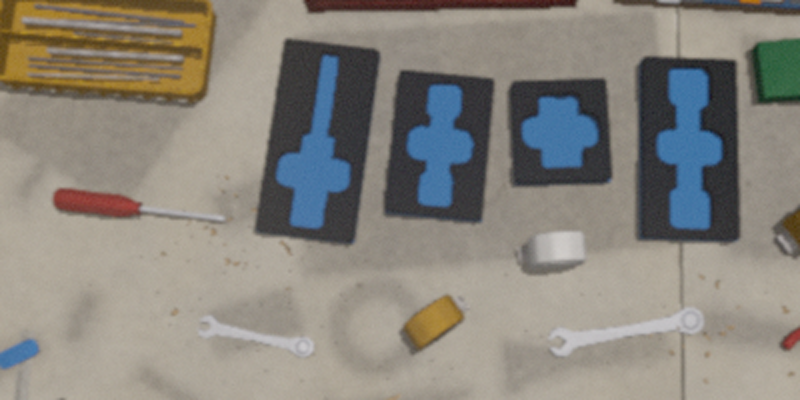

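```bash
cat >> h.py <<'E'
def mask_world(cam,m,z,st=None):
    c=max(cv2.findContours(m.astype(np.uint8),cv2.RETR_EXTERNAL,cv2.CHAIN_APPROX_NONE)[0],key=cv2.contourArea)[:,0,:]
    return np.array([ray(cam,p,z,st)[:2] for p in c],np.float32)
def rect(P):
    c,(w,h),a=cv2.minAreaRect((P*1000).astype(np.float32))
    if w<h: w,h,a=h,w,a+90
    return np.round(c,1),round(w,1),round(h,1),round((a+90)%180-90,1)  # a: dir of long side in deg from x
E
python3 - <<'E'
from h import *
im=capture("top")
for t,z in [("driver_red_mid",.015),("spanner_17_mid",.0035),("spanner_11_mid",.0025),("tape_measure_mid",.062),("tray_driver_seat",.022),("tray_spanner_l_seat",.022),("tray_spanner_s_seat",.022),("tray_tape_seat",.022)]:
    for r in trace(t,"top"):
        m=np.array(r["mask"])
        if m.sum()>20: print(t,round(r["confidence"],2),m.sum(),rect(mask_world("top",m,z)))
E
```

```text
driver_red_mid 0.55 425 (array([550.8, 446.6]), 103.2, 26.2, 84.3)
spanner_17_mid 0.84 694 (array([ 417.6, -169.8]), 178.3, 33.9, -80.1)
spanner_11_mid 0.69 331 (array([402.9, 257.3]), 126.8, 23.2, 80.4)
spanner_11_mid 0.22 3525 (array([635.9,  54.7]), 178.5, 117.1, -3.6)
tape_measure_mid 0.86 540 (array([503.5, -74.2]), 76.9, 39.8, -84.7)
tape_measure_mid 0.72 531 (array([422.4,  51.6]), 74.2, 37.9, -54.7)
tape_measure_mid 0.62 1188 (array([ 549.1, -386.6]), 130.1, 56.1, -58.5)
tape_measure_mid 0.49 4942 (array([622.6, 191.7]), 231.0, 115.6, -4.8)
tray_driver_seat 0.69 4824 (array([633.6, 197.1]), 236.2, 117.1, -5.3)
tray_spanner_l_seat 0.76 4459 (array([ 636.8, -240.5]), 222.8, 117.7, -0.3)
tray_spanner_s_seat 0.79 3529 (array([630.7,  54.3]), 175.8, 115.3, -3.6)
tray_tape_seat 0.65 2558 (array([651.7, -88. ]), 128.3, 116.4, 3.6)
```

Emit:
jog_arm(steps=[{"delta_pos": [40, -132, 0], "turn": -7}, {"delta_pos": [76, -256, 0], "turn": -14}, {"delta_pos": [114, -384, 0], "turn": -21}, {"delta_pos": [153, -512, -20], "turn": -29}, {"delta_pos": [153, -512, -20], "turn": -29}, {"delta_pos": [153, -512, -20], "turn": -29}, {"delta_pos": [153, -512, -20], "turn": -29}, {"delta_pos": [153, -512, -20], "turn": -29}, {"delta_pos": [153, -512, -20], "turn": -29}, {"delta_pos": [153, -512, -20], "turn": -29}, {"delta_pos": [153, -512, -20], "turn": -29}, {"delta_pos": [153, -512, -20], "turn": -29}, {"delta_pos": [153, -512, -20], "turn": -29}, {"delta_pos": [153, -512, -20], "turn": -29}, {"delta_pos": [153, -512, -20], "turn": -29}, {"delta_pos": [153, -512, -20], "turn": -29}, {"delta_pos": [153, -512, -20], "turn": -29}])

```text
$.steps[0]: bad value
```

```bash
cat > look.py <<'E'
from h import *
import sys
# look.py outname target z ...
st=read_state(); im=capture("wrist")
print("tcp",np.round(np.array(st["position"])*1000,1),"yaw",np.degrees(np.arctan2(st["tcp_rot"][1][0],st["tcp_rot"][0][0])).round(2),"t",st["time_s"],"open",round(st["opening"],3),"F",np.round(st["force"],1))
st={k:np.array(v) for k,v in st.items()}
cv2.imwrite(f"pics/{sys.argv[1]}.png",im[:,:,::-1])
for t,z in zip(sys.argv[2::2],sys.argv[3::2]):
    for r in trace(t,"wrist"):
        m=np.array(r["mask"])
        if m.sum()>50: print(t,round(r["confidence"],2),m.sum(),np.argwhere(m).mean(0).round()[::-1],rect(mask_world("wrist",m,float(z),st)))
    for r in tip_of(t,"wrist"): print("tip",round(r["confidence"],2),np.round(np.array(r["position"])*1000,1))
E
python3 look.py w1 tape_measure_mid 0.062
```

```text
tcp [268.3 564.4 239.6] yaw 64.57 t 1.1 open 1.001 F [-0.7 -0.9  0. ]
```

View pics/w1.png

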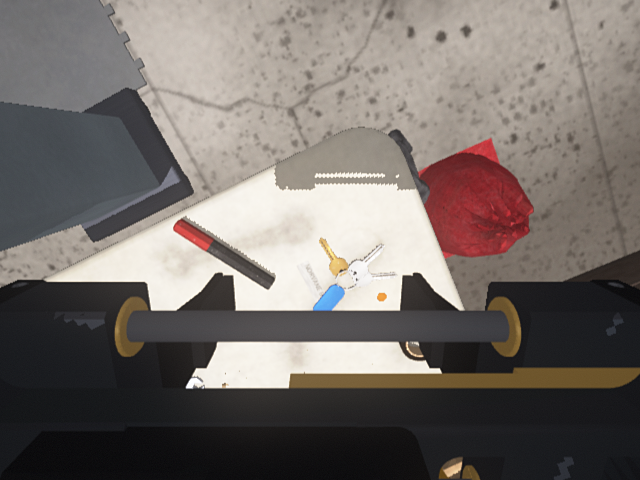

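The call was refused, probably because each row needs a fingers value. The wrist view shows the fingertips at about (220,290) and (415,290), with keys and a knife below.

Emit:
jog_arm(steps=[{"delta_pos": [153, -512, -20], "turn": -29, "fingers": 100}, {"delta_pos": [153, -512, -20], "turn": -29, "fingers": 100}, {"delta_pos": [153, -512, -20], "turn": -29, "fingers": 100}, {"delta_pos": [153, -512, -20], "turn": -29, "fingers": 100}, {"delta_pos": [153, -512, -20], "turn": -29, "fingers": 100}, {"delta_pos": [153, -512, -20], "turn": -29, "fingers": 100}, {"delta_pos": [153, -512, -20], "turn": -29, "fingers": 100}, {"delta_pos": [153, -512, -20], "turn": -29, "fingers": 100}, {"delta_pos": [153, -512, -20], "turn": -29, "fingers": 100}, {"delta_pos": [153, -512, -20], "turn": -29, "fingers": 100}, {"delta_pos": [153, -512, -20], "turn": -29, "fingers": 100}, {"delta_pos": [153, -512, -20], "turn": -29, "fingers": 100}, {"delta_pos": [153, -512, -20], "turn": -29, "fingers": 100}, {"delta_pos": [153, -512, -20], "turn": -29, "fingers": 100}, {"delta_pos": [153, -512, -20], "turn": -29, "fingers": 100}])

```text
time_s: 2.5
position: [0.4222, 0.0508, 0.2197]
tcp_rot: [[0.816, 0.001, -0.578], [0.578, 0.0, 0.816], [0.001, -1.0, -0.0]]
force: [0.8, -0.6, -0.8]
opening: 1.002
```

```bash
python3 look.py w2 tape_measure_mid 0.062
```

```text
tcp [422.2  50.8 219.7] yaw 35.29 t 2.5 open 1.002 F [ 0.8 -0.6 -0.8]
tape_measure_mid 0.9 2463 [320. 216.] (array([418.2,  60.7]), 65.3, 34.2, -53.8)
tape_measure_mid 0.88 1420 [310. 358.] (array([499.9, -70. ]), 52.2, 45.7, 35.2)
tape_measure_mid 0.25 4199 [450. 277.] (array([562.3,  90.3]), 85.6, 52.4, -0.5)
tip 0.75 [431.6  49.6  34.5]
tip 0.72 [506.  -80.9  29.3]
```

View pics/w2.png

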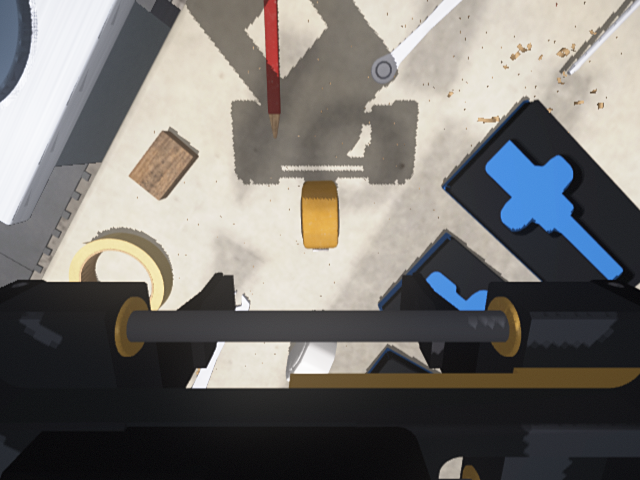

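The wrist view shows the small yellow tape measure at (320,216), midway between the fingers and parallel to them, with the white one at (312,355). So the yaw and sideways position are good. I'll check the lengthwise position and confirm the choice in a crop.

Run:
```python
from h import *
st={k:np.array(v) for k,v in read_state().items()}
for uv,z in [((320,182),.062),((320,190),.062),((320,226),.062),((320,248),.01),((320,248),.0)]: print(uv,z,(st["tcp_rot"].T@(ray("wrist",uv,z,st)-st["position"])*1000).round(1))
im=cv2.imread("pics/w2.png")[160:270,220:420]; t=cv2.imread("pics/top0.png")[200:310,260:460]; t2=cv2.imread("pics/top0.png")[180:290,400:600]
cv2.imwrite("pics/c2.png",cv2.resize(np.vstack([np.hstack([t,t2]),np.hstack([im,im*0])]),(800,440),interpolation=cv2.INTER_CUBIC))
```

```text
(320, 182) 0.062 [  2.9 157.6  42.3]
(320, 190) 0.062 [  2.9 157.5  35.2]
(320, 226) 0.062 [  3.  157.5   2.2]
(320, 248) 0.01 [  3.5 209.5 -35.2]
(320, 248) 0.0 [  3.6 219.5 -38.3]
```

View pics/c2.png

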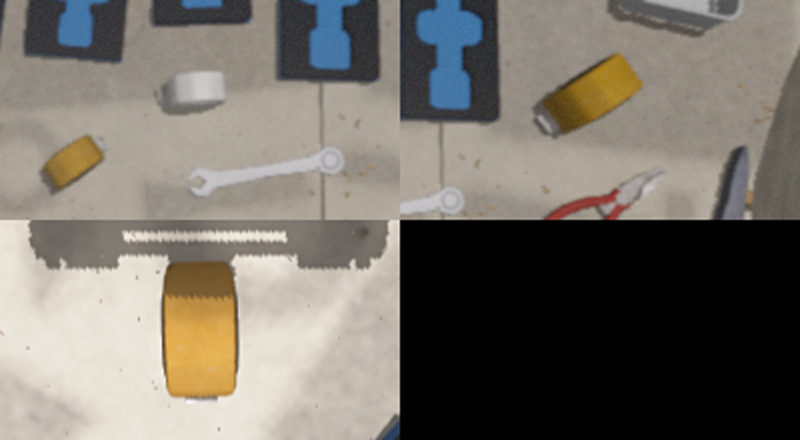

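The crop confirms that the small yellow tape measure at (297,280) in the top view is the one below the gripper. The one at (494,227) is much larger, and (357,244) is white. I'll descend, grip and lift.

Emit:
jog_arm(steps=[{"delta_pos": [2, 2, -40], "turn": 0, "fingers": 100}, {"delta_pos": [2, 2, -80], "turn": 0, "fingers": 100}, {"delta_pos": [2, 2, -120], "turn": 0, "fingers": 100}, {"delta_pos": [2, 2, -155], "turn": 0, "fingers": 100}, {"delta_pos": [2, 2, -180], "turn": 0, "fingers": 100}, {"delta_pos": [2, 2, -182], "turn": 0, "fingers": 100}, {"delta_pos": [2, 2, -182], "turn": 0, "fingers": 0}, {"delta_pos": [2, 2, -182], "turn": 0, "fingers": 0}, {"delta_pos": [2, 2, -182], "turn": 0, "fingers": 0}, {"delta_pos": [2, 2, -182], "turn": 0, "fingers": 0}, {"delta_pos": [2, 2, -182], "turn": 0, "fingers": 0}, {"delta_pos": [2, 2, -182], "turn": 0, "fingers": 0}, {"delta_pos": [2, 2, -182], "turn": 0, "fingers": 0}, {"delta_pos": [2, 2, -182], "turn": 0, "fingers": 0}])

```text
time_s: 3.82
position: [0.4235, 0.0543, 0.038]
tcp_rot: [[0.813, 0.001, -0.582], [0.582, -0.0, 0.813], [0.001, -1.0, -0.001]]
force: [0.7, -0.3, -0.5]
opening: 0.477
```

Emit:
jog_arm(steps=[{"delta_pos": [0, 0, 0], "turn": 0, "fingers": 0}, {"delta_pos": [0, 0, 0], "turn": 0, "fingers": 0}, {"delta_pos": [0, 0, 0], "turn": 0, "fingers": 0}, {"delta_pos": [0, 0, 40], "turn": 0, "fingers": 0}, {"delta_pos": [0, 0, 80], "turn": 0, "fingers": 0}, {"delta_pos": [0, 0, 120], "turn": 0, "fingers": 0}, {"delta_pos": [231, -142, 120], "turn": 58, "fingers": 0}, {"delta_pos": [231, -142, 120], "turn": 58, "fingers": 0}, {"delta_pos": [231, -142, 120], "turn": 58, "fingers": 0}, {"delta_pos": [231, -142, 120], "turn": 58, "fingers": 0}, {"delta_pos": [231, -142, 120], "turn": 58, "fingers": 0}, {"delta_pos": [231, -142, 120], "turn": 58, "fingers": 0}, {"delta_pos": [231, -142, 120], "turn": 58, "fingers": 0}, {"delta_pos": [231, -142, 120], "turn": 58, "fingers": 0}, {"delta_pos": [231, -142, 120], "turn": 58, "fingers": 0}, {"delta_pos": [231, -142, 120], "turn": 58, "fingers": 0}, {"delta_pos": [231, -142, 120], "turn": 58, "fingers": 0}])

```text
time_s: 5.23
position: [0.6527, -0.0867, 0.1565]
tcp_rot: [[-0.06, -0.003, -0.998], [0.998, 0.001, -0.06], [0.001, -1.0, 0.003]]
force: [0.1, -0.1, -2.4]
opening: 0.384
```

```bash
python3 look.py w3 tape_measure_mid 0.062 tray_tape_seat 0.022
python3 - <<'E'
from h import *
cv2.imwrite("pics/s3.png",capture("scene")[:,:,::-1])
E
```

```text
tcp [652.7 -86.7 156.5] yaw 93.45 t 5.2333 open 0.384 F [ 0.1 -0.1 -2.4]
tape_measure_mid 0.96 6928 [335.  40.] (array([514.2, -81.6]), 64.5, 43.5, -83.0)
tape_measure_mid 0.8 9004 [317. 289.] (array([668.3, -84.8]), 71.3, 65.6, 4.2)
tip 0.8 [506.3 -83.1  31.8]
tray_tape_seat 0.81 11920 [312. 208.] (array([650.7, -88.8]), 120.1, 116.0, 4.3)
```

View pics/w3.png

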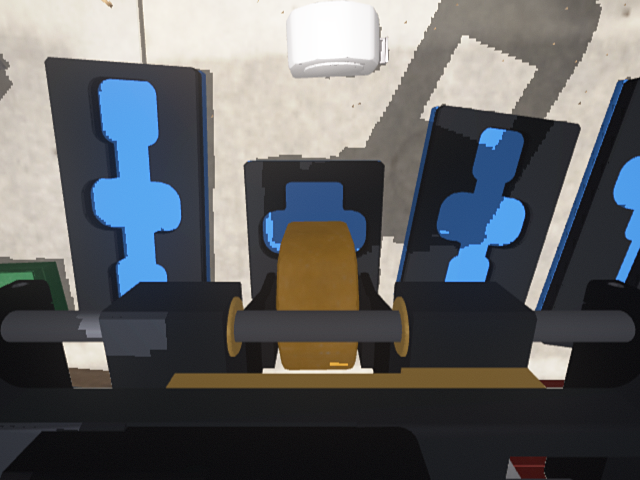

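View pics/s3.png

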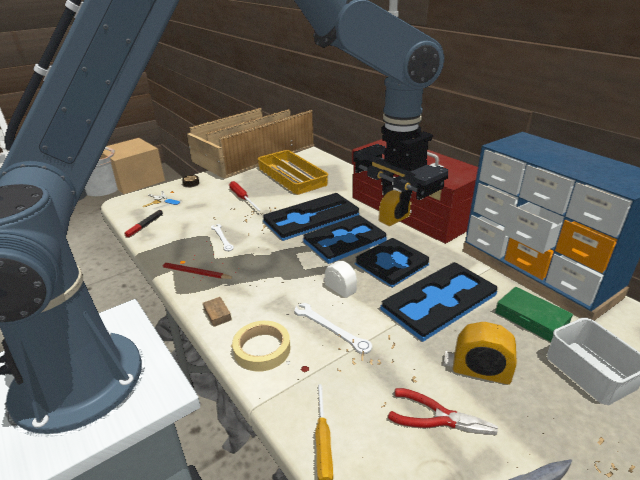

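Run:
```python
from h import *
st={k:np.array(v) for k,v in read_state().items()}
for n,uv,z in [("tape near L",(245,162),.022),("near R",(384,160),.022),("blue near L",(285,182),.006),("blue near R",(343,182),.006),("notchL",(263,228),.006),("notchR",(366,228),.006),
 ("tape body back",(317,222),.155),
 ("S near L",(431,106),.022),("S nearR",(580,124),.022),("L nearL",(46,58),.022),("L nearR",(200,69),.022)]:
    print(n,(ray("wrist",uv,z,st)*1000).round(1))
```

```text
tape near L [ 597.9 -148.6   22. ]
near R [589.3 -36.2  22. ]
blue near L [ 613.8 -117.1    6. ]
blue near R [610.7 -66.6   6. ]
notchL [ 656.3 -135.4    6. ]
notchR [650.6 -42.4   6. ]
tape body back [613.6 -89.1 155. ]
S near L [546.3  -4.5  22. ]
S nearR [552.2 114.9  22. ]
L nearL [ 530.9 -297.8   22. ]
L nearR [ 531.3 -182.8   22. ]
```

The tray outline puts the seat at (655,-88). The tape hangs straight at TCP ±2 mm, so I'll lower it and release with a limited opening.

Emit:
jog_arm(steps=[{"delta_pos": [2, -1, -35], "turn": 0.5, "fingers": 0}, {"delta_pos": [2, -1, -70], "turn": 0.5, "fingers": 0}, {"delta_pos": [2, -1, -90], "turn": 0.5, "fingers": 0}, {"delta_pos": [2, -1, -102], "turn": 0.5, "fingers": 0}, {"delta_pos": [2, -1, -109], "turn": 0.5, "fingers": 0}, {"delta_pos": [2, -1, -113], "turn": 0.5, "fingers": 0}, {"delta_pos": [2, -1, -113], "turn": 0.5, "fingers": 0}, {"delta_pos": [2, -1, -113], "turn": 0.5, "fingers": 0}])

```text
time_s: 6.2
position: [0.6563, -0.0886, 0.0454]
tcp_rot: [[-0.071, -0.0, -0.997], [0.997, -0.0, -0.071], [-0.0, -1.0, 0.0]]
force: [-1.1, -0.3, -3.7]
opening: 0.385
```

Emit:
jog_arm(steps=[{"delta_pos": [0, 0, -1], "turn": 0, "fingers": 0}, {"delta_pos": [0, 0, -1], "turn": 0, "fingers": 55}, {"delta_pos": [0, 0, -1], "turn": 0, "fingers": 55}, {"delta_pos": [0, 0, -1], "turn": 0, "fingers": 55}, {"delta_pos": [0, 0, -1], "turn": 0, "fingers": 55}, {"delta_pos": [0, 0, -1], "turn": 0, "fingers": 55}, {"delta_pos": [0, 0, 20], "turn": 0, "fingers": 55}, {"delta_pos": [0, 0, 50], "turn": 0, "fingers": 55}, {"delta_pos": [0, 0, 90], "turn": 0, "fingers": 55}, {"delta_pos": [0, 0, 130], "turn": 0, "fingers": 100}, {"delta_pos": [0, 0, 150], "turn": 0, "fingers": 100}, {"delta_pos": [0, 0, 150], "turn": 0, "fingers": 100}])

```text
time_s: 7.2
position: [0.6602, -0.0896, 0.2015]
tcp_rot: [[-0.071, 0.013, -0.997], [0.997, -0.004, -0.071], [-0.005, -1.0, -0.012]]
force: [0.9, 0.9, 1.0]
opening: 0.699
```

```bash
python3 look.py w4
python3 - <<'E'
from h import *
cv2.imwrite("pics/s4.png",capture("scene")[120:360,260:580,::-1])
E
```

```text
tcp [660.2 -89.6 201.5] yaw 94.08 t 7.2 open 0.699 F [0.9 0.9 1. ]
```

View pics/w4.png

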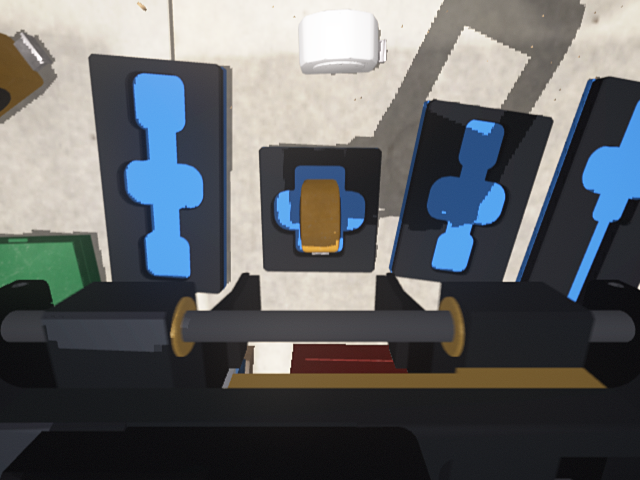

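View pics/s4.png

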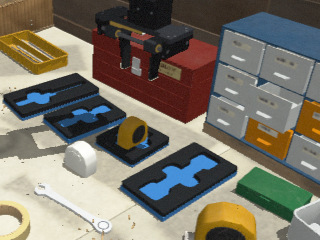

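The tape measure stands upright in its cut-out at (320,215). The spanner trays are fully visible: L at (165,180) and S at (468,190). I'll measure both from this view.

```bash
python3 look.py w5 tray_spanner_l_seat .022 tray_spanner_s_seat .022 tape_measure_mid .068 tray_tape_seat .022
python3 - <<'E'
from h import *
st={k:np.array(v) for k,v in read_state().items()}
im=capture("wrist"); hsv=cv2.cvtColor(im,cv2.COLOR_RGB2HSV)
m=cv2.inRange(hsv,(95,90,60),(125,255,255))
m[285:]=0
for c in cv2.findContours(m,cv2.RETR_EXTERNAL,cv2.CHAIN_APPROX_NONE)[0]:
    if cv2.contourArea(c)>1500:
        for z in (.012,.022):
            P=np.array([ray("wrist",p,z,st)[:2] for p in c[:,0]],np.float32); print(c[:,0].mean(0).round(),z,rect(P))
E
```

```text
tcp [656.7 -88.6 195.7] yaw 94.07 t 7.3 open 0.78 F [-0.  -0.1 -0.5]
tray_spanner_l_seat 0.64 28580 [158. 173.] (array([ 638.2, -239.6]), 220.0, 119.7, -0.4)
tip 0.72 [ 640.6 -242.9   12.4]
tray_spanner_s_seat 0.91 21572 [466. 197.] (array([632.5,  51.4]), 173.0, 120.3, -3.8)
tip 0.84 [632.1  50.2  13.5]
tape_measure_mid 0.93 2263 [17. 74.] (array([ 554.6, -314.6]), 57.0, 31.2, -10.4)
tape_measure_mid 0.83 3023 [318. 223.] (array([647.4, -88.5]), 63.8, 35.3, 4.1)
tape_measure_mid 0.63 4988 [337.  48.] (array([515.1, -81.8]), 64.2, 41.6, -83.9)
tip 0.97 [506.5 -83.3  29.1]
tip 0.89 [665.5 -89.1  41.7]
tray_tape_seat 0.62 11862 [317. 213.] (array([653.6, -88. ]), 124.8, 115.0, 3.4)
[317. 213.] 0.012 (array([653.2, -88.6]), 91.7, 88.8, -87.4)
[317. 213.] 0.022 (array([651. , -88.8]), 88.9, 86.0, -87.4)
[466. 205.] 0.012 (array([632.7,  56.5]), 151.9, 76.5, -5.0)
[466. 205.] 0.022 (array([631.2,  52. ]), 147.2, 74.2, -5.0)
[612. 196.] 0.012 (array([615. , 196.2]), 164.9, 55.7, 14.3)
[612. 196.] 0.022 (array([613.9, 187.3]), 159.9, 54.0, 14.3)Traceback (most recent call last):
  File "<stdin>", line 9, in <module>
  File "h.py", line 9, in ray
    i=camera_info(n); f,cx,cy=K(i); d=np.array([(uv[0]-cx)/f,(uv[1]-cy)/f,1.])
ValueError: time passes only in moves, steps and waits
```

Emit:
jog_arm(steps=[{"delta_pos": [-254, 349, 0], "turn": -103.7, "fingers": 100}, {"delta_pos": [-254, 349, 0], "turn": -103.7, "fingers": 100}, {"delta_pos": [-254, 349, 0], "turn": -103.7, "fingers": 100}, {"delta_pos": [-254, 349, 0], "turn": -103.7, "fingers": 100}, {"delta_pos": [-254, 349, 0], "turn": -103.7, "fingers": 100}, {"delta_pos": [-254, 349, 0], "turn": -103.7, "fingers": 100}, {"delta_pos": [-254, 349, 0], "turn": -103.7, "fingers": 100}, {"delta_pos": [-254, 349, 0], "turn": -103.7, "fingers": 100}, {"delta_pos": [-254, 349, 0], "turn": -103.7, "fingers": 100}, {"delta_pos": [-254, 349, 0], "turn": -103.7, "fingers": 100}, {"delta_pos": [-254, 349, -44], "turn": -103.7, "fingers": 100}, {"delta_pos": [-254, 349, -44], "turn": -103.7, "fingers": 100}, {"delta_pos": [-254, 349, -44], "turn": -103.7, "fingers": 100}, {"delta_pos": [-254, 349, -44], "turn": -103.7, "fingers": 100}, {"delta_pos": [-254, 349, -44], "turn": -103.7, "fingers": 100}, {"delta_pos": [-254, 349, -44], "turn": -103.7, "fingers": 100}, {"delta_pos": [-254, 349, -44], "turn": -103.7, "fingers": 100}])

```text
time_s: 9.22
position: [0.4025, 0.2605, 0.1506]
tcp_rot: [[0.986, 0.0, 0.164], [-0.164, 0.0, 0.986], [0.0, -1.0, 0.0]]
force: [-0.4, -0.1, -1.2]
opening: 1.0
```

```bash
python3 look.py w6 spanner_11_mid 0.004
```

```text
tcp [402.5 260.5 150.6] yaw -9.46 t 9.2167 open 1.0 F [-0.4 -0.1 -1.2]
spanner_11_mid 0.85 2272 [317. 228.] (array([402.7, 259.7]), 134.1, 25.5, 80.4)
tip 0.75 [395.6 258.9   3.6]
```

View pics/w6.png

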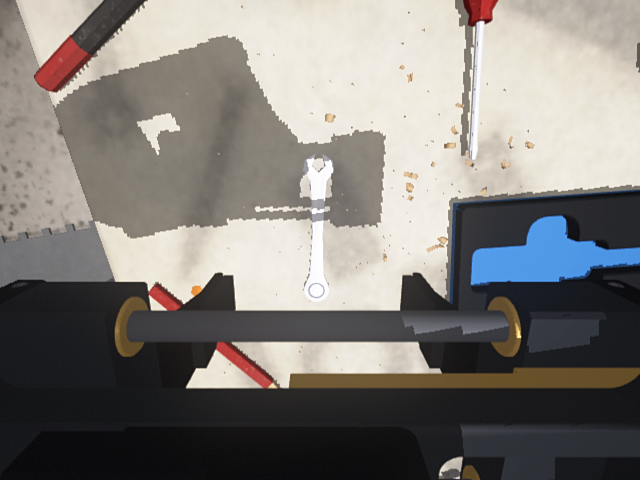

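The smaller spanner lies at (317,228), centred between the fingers and parallel to them; the mask gives 134 x 25.5 mm, which matches. I'll go down and grip.

Emit:
jog_arm(steps=[{"delta_pos": [0, -1, -40], "turn": 0, "fingers": 55}, {"delta_pos": [0, -1, -80], "turn": 0, "fingers": 55}, {"delta_pos": [0, -1, -110], "turn": 0, "fingers": 55}, {"delta_pos": [0, -1, -125], "turn": 0, "fingers": 55}, {"delta_pos": [0, -1, -131.5], "turn": 0, "fingers": 55}, {"delta_pos": [0, -1, -131.5], "turn": 0, "fingers": 0}, {"delta_pos": [0, -1, -131.5], "turn": 0, "fingers": 0}, {"delta_pos": [0, -1, -131.5], "turn": 0, "fingers": 0}, {"delta_pos": [0, -1, -131.5], "turn": 0, "fingers": 0}, {"delta_pos": [0, -1, -131.5], "turn": 0, "fingers": 0}, {"delta_pos": [0, -1, -131.5], "turn": 0, "fingers": 0}, {"delta_pos": [0, -1, -131.5], "turn": 0, "fingers": 0}, {"delta_pos": [0, -1, -131.5], "turn": 0, "fingers": 0}, {"delta_pos": [0, -1, -131.5], "turn": 0, "fingers": 0}, {"delta_pos": [0, -1, -131.5], "turn": 0, "fingers": 0}])

```text
time_s: 10.62
position: [0.4023, 0.2595, 0.0192]
tcp_rot: [[0.986, 0.0, 0.167], [-0.167, 0.0, 0.986], [0.0, -1.0, 0.0]]
force: [-0.6, 0.8, 2.9]
opening: 0.102
```

Emit:
jog_arm(steps=[{"delta_pos": [0, 0, 10], "turn": 0, "fingers": 0}, {"delta_pos": [0, 0, 40], "turn": 0, "fingers": 0}, {"delta_pos": [0, 0, 80], "turn": 0, "fingers": 0}, {"delta_pos": [0, 0, 100], "turn": 0, "fingers": 0}, {"delta_pos": [0, 0, 100], "turn": 0, "fingers": 0}])

```text
time_s: 11.03
position: [0.4047, 0.2605, 0.1233]
tcp_rot: [[0.986, 0.009, 0.167], [-0.167, 0.003, 0.986], [0.008, -1.0, 0.004]]
force: [0.5, 0.3, -1.4]
opening: 0.1
```

```bash
python3 look.py w7 spanner_11_mid 0.103
python3 - <<'E'
from h import *
cv2.imwrite("pics/s7.png",cv2.resize(capture("scene")[80:320,80:400,::-1],(800,600)))
E
```

```text
tcp [404.7 260.5 123.3] yaw -9.61 t 11.0333 open 0.1 F [ 0.5  0.3 -1.4]
spanner_11_mid 0.85 4770 [318. 247.] (array([409.7, 288.4]), 79.0, 26.9, 80.4)
tip 0.57 [398.1 261.9 104.1]
tip 0.4 [594.5 202.6  23.6]
```

View pics/w7.png

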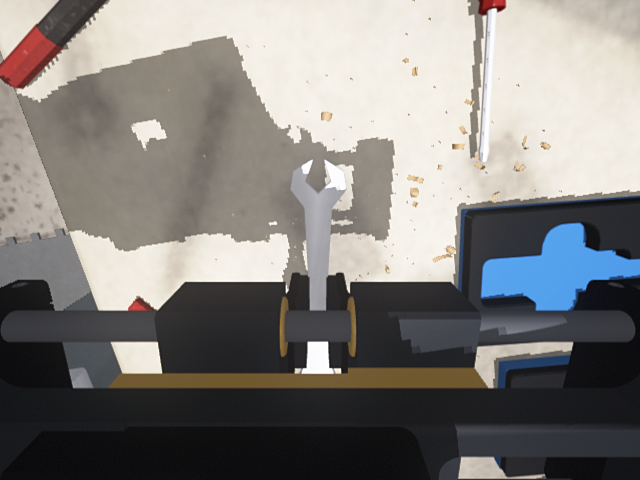

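View pics/s7.png

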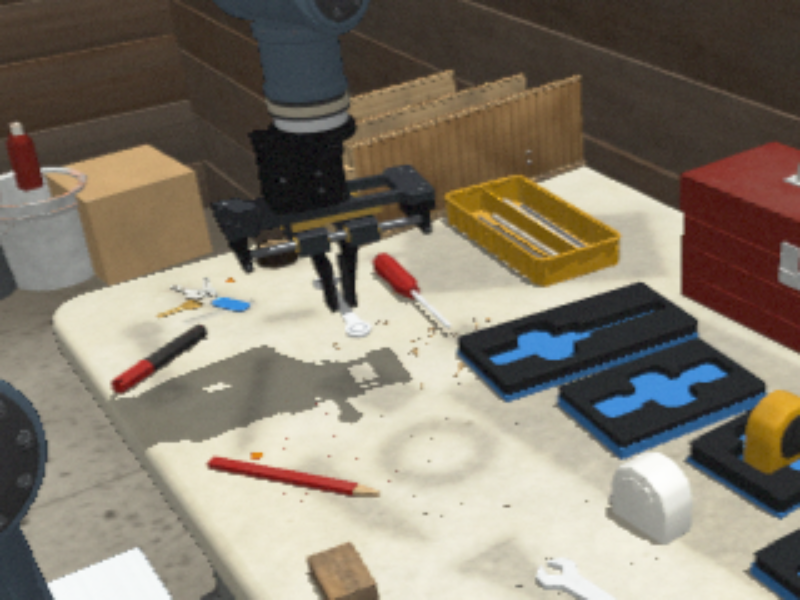

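The spanner is held by the shank and level, with its open end at (320,180) in the wrist view. I'll carry it to tray S.

Emit:
jog_arm(steps=[{"delta_pos": [229, -207, 0], "turn": 95.8, "fingers": 0}, {"delta_pos": [229, -207, 0], "turn": 95.8, "fingers": 0}, {"delta_pos": [229, -207, 0], "turn": 95.8, "fingers": 0}, {"delta_pos": [229, -207, 0], "turn": 95.8, "fingers": 0}, {"delta_pos": [229, -207, 0], "turn": 95.8, "fingers": 0}, {"delta_pos": [229, -207, 0], "turn": 95.8, "fingers": 0}, {"delta_pos": [229, -207, 0], "turn": 95.8, "fingers": 0}, {"delta_pos": [229, -207, 0], "turn": 95.8, "fingers": 0}, {"delta_pos": [229, -207, 0], "turn": 95.8, "fingers": 0}, {"delta_pos": [229, -207, 0], "turn": 95.8, "fingers": 0}, {"delta_pos": [229, -207, 0], "turn": 95.8, "fingers": 0}, {"delta_pos": [229, -207, 0], "turn": 95.8, "fingers": 0}, {"delta_pos": [229, -207, 0], "turn": 95.8, "fingers": 0}, {"delta_pos": [229, -207, 0], "turn": 95.8, "fingers": 0}, {"delta_pos": [229, -207, -40], "turn": 95.8, "fingers": 0}, {"delta_pos": [229, -207, -50], "turn": 95.8, "fingers": 0}, {"delta_pos": [229, -207, -50], "turn": 95.8, "fingers": 0}, {"delta_pos": [229, -207, -50], "turn": 95.8, "fingers": 0}])

```text
time_s: 12.73
position: [0.6296, 0.0526, 0.067]
tcp_rot: [[0.067, -0.005, -0.998], [0.998, 0.0, 0.067], [0.0, -1.0, 0.005]]
force: [-0.1, -0.3, -0.9]
opening: 0.103
```

```bash
python3 look.py w8 tray_spanner_s_seat 0.022 spanner_11_mid .054
```

```text
tcp [629.6  52.6  67. ] yaw 86.16 t 12.7333 open 0.103 F [-0.1 -0.3 -0.9]
tray_spanner_s_seat 0.71 27380 [320. 201.] (array([593.8,  57.1]), 115.0, 94.6, 86.2)
tip 0.59 [630.2  50.2  12.7]
spanner_11_mid 0.91 4524 [318. 246.] (array([600.2,  56.2]), 75.5, 25.3, -2.6)
spanner_11_mid 0.6 48838 [547. 194.] (array([584.3, 171.1]), 122.7, 97.8, -3.9)
tip 0.86 [622.9  53.5  49. ]
tip 0.72 [594.7 199.3  23.7]
```

View pics/w8.png

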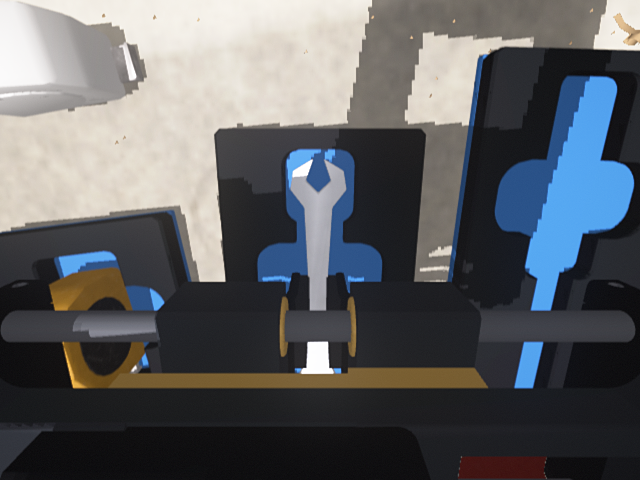

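Emit:
jog_arm(steps=[{"delta_pos": [1, 1, -15], "turn": 0, "fingers": 0}, {"delta_pos": [1, 1, -25], "turn": 0, "fingers": 0}, {"delta_pos": [1, 1, -31], "turn": 0, "fingers": 0}, {"delta_pos": [1, 1, -35], "turn": 0, "fingers": 0}, {"delta_pos": [1, 1, -36.5], "turn": 0, "fingers": 0}, {"delta_pos": [1, 1, -36.5], "turn": 0, "fingers": 0}])

```text
time_s: 13.48
position: [0.6322, 0.0534, 0.0325]
tcp_rot: [[0.067, -0.0, -0.998], [0.998, -0.0, 0.067], [-0.0, -1.0, 0.0]]
force: [-0.1, -0.2, -0.7]
opening: 0.097
```

Emit:
jog_arm(steps=[{"delta_pos": [0, 0, -0.5], "turn": 0, "fingers": 38}, {"delta_pos": [0, 0, -0.5], "turn": 0, "fingers": 38}, {"delta_pos": [0, 0, -0.5], "turn": 0, "fingers": 38}, {"delta_pos": [0, 0, -0.5], "turn": 0, "fingers": 38}, {"delta_pos": [0, 0, -0.5], "turn": 0, "fingers": 38}, {"delta_pos": [0, 0, -0.5], "turn": 0, "fingers": 38}, {"delta_pos": [0, 0, 20], "turn": 0, "fingers": 38}, {"delta_pos": [0, 0, 50], "turn": 0, "fingers": 38}, {"delta_pos": [0, 0, 90], "turn": 0, "fingers": 60}, {"delta_pos": [0, 0, 130], "turn": 0, "fingers": 80}, {"delta_pos": [0, 0, 160], "turn": 0, "fingers": 100}, {"delta_pos": [0, 0, 160], "turn": 0, "fingers": 100}, {"delta_pos": [0, 0, 160], "turn": 0, "fingers": 100}])

```text
time_s: 14.57
position: [0.6337, 0.0534, 0.1953]
tcp_rot: [[0.067, 0.006, -0.998], [0.998, -0.001, 0.067], [-0.0, -1.0, -0.006]]
force: [-0.3, -0.0, -0.4]
opening: 0.672
```

```bash
python3 look.py w9 spanner_11_mid .016 tray_spanner_s_seat .022 tray_driver_seat .022
```

```text
tcp [633.7  53.4 195.3] yaw 86.18 t 14.5667 open 0.672 F [-0.3 -0.  -0.4]
spanner_11_mid 0.88 1984 [318. 219.] (array([633.9,  54.8]), 133.8, 25.3, -4.4)
tip 0.71 [629.   54.2  15.5]
tray_spanner_s_seat 0.7 19068 [317. 213.] (array([633.1,  54.3]), 172.4, 115.9, -3.8)
tip 0.65 [629.1  51.2  13.3]
tray_driver_seat 0.58 26404 [468. 182.] (array([627.5, 196. ]), 220.1, 120.6, -5.2)
tip 0.92 [592.1 205.4  23.8]
```

View pics/w9.png

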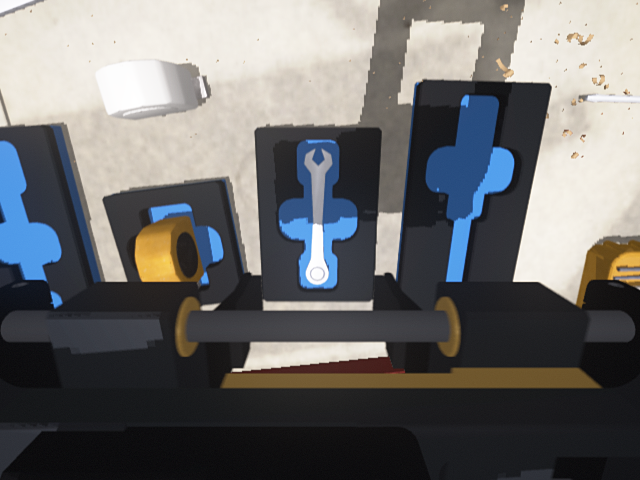

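The small spanner lies in its cut-out at (318,219), and the tray and tool masks agree within 1 mm. Next is the large spanner.

Emit:
jog_arm(steps=[{"delta_pos": [-213, -222, 0], "turn": -76, "fingers": 100}, {"delta_pos": [-213, -222, 0], "turn": -76, "fingers": 100}, {"delta_pos": [-213, -222, 0], "turn": -76, "fingers": 100}, {"delta_pos": [-213, -222, 0], "turn": -76, "fingers": 100}, {"delta_pos": [-213, -222, 0], "turn": -76, "fingers": 100}, {"delta_pos": [-213, -222, 0], "turn": -76, "fingers": 100}, {"delta_pos": [-213, -222, 0], "turn": -76, "fingers": 100}, {"delta_pos": [-213, -222, 0], "turn": -76, "fingers": 100}, {"delta_pos": [-213, -222, -20], "turn": -76, "fingers": 100}, {"delta_pos": [-213, -222, -20], "turn": -76, "fingers": 100}, {"delta_pos": [-213, -222, -20], "turn": -76, "fingers": 100}, {"delta_pos": [-213, -222, -20], "turn": -76, "fingers": 100}, {"delta_pos": [-213, -222, -20], "turn": -76, "fingers": 100}, {"delta_pos": [-213, -222, -20], "turn": -76, "fingers": 100}])

```text
time_s: 16.08
position: [0.4194, -0.1685, 0.1724]
tcp_rot: [[0.984, -0.0, -0.179], [0.179, 0.0, 0.984], [-0.0, -1.0, 0.0]]
force: [0.0, 0.3, 0.5]
opening: 1.001
```

```bash
python3 look.py w10 spanner_17_mid .006
```

```text
tcp [ 419.4 -168.5  172.4] yaw 10.29 t 16.0833 open 1.001 F [0.  0.3 0.5]
spanner_17_mid 0.95 3496 [317. 217.] (array([ 418.4, -166.1]), 180.4, 34.6, -79.7)
tip 0.87 [ 4.160e+02 -1.673e+02  1.000e-01]
```

View pics/w10.png

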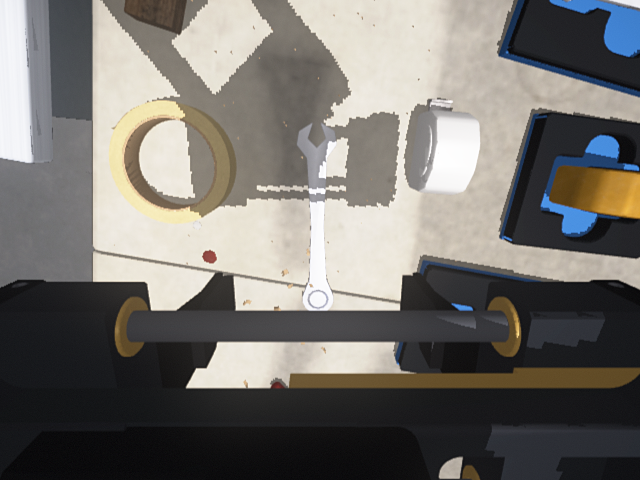

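Emit:
jog_arm(steps=[{"delta_pos": [0, 1, -40], "turn": 0, "fingers": 60}, {"delta_pos": [0, 1, -80], "turn": 0, "fingers": 60}, {"delta_pos": [0, 1, -115], "turn": 0, "fingers": 60}, {"delta_pos": [0, 1, -140], "turn": 0, "fingers": 60}, {"delta_pos": [0, 1, -150], "turn": 0, "fingers": 60}, {"delta_pos": [0, 1, -152.5], "turn": 0, "fingers": 60}, {"delta_pos": [0, 1, -152.5], "turn": 0, "fingers": 0}, {"delta_pos": [0, 1, -152.5], "turn": 0, "fingers": 0}, {"delta_pos": [0, 1, -152.5], "turn": 0, "fingers": 0}, {"delta_pos": [0, 1, -152.5], "turn": 0, "fingers": 0}, {"delta_pos": [0, 1, -152.5], "turn": 0, "fingers": 0}, {"delta_pos": [0, 1, -152.5], "turn": 0, "fingers": 0}, {"delta_pos": [0, 1, -152.5], "turn": 0, "fingers": 0}, {"delta_pos": [0, 1, -152.5], "turn": 0, "fingers": 0}, {"delta_pos": [0, 1, -152.5], "turn": 0, "fingers": 0}])

```text
time_s: 17.48
position: [0.4194, -0.1677, 0.0205]
tcp_rot: [[0.984, 0.001, -0.177], [0.177, -0.0, 0.984], [0.0, -1.0, -0.001]]
force: [-0.2, -1.6, 6.1]
opening: 0.142
```

Emit:
jog_arm(steps=[{"delta_pos": [0, 0, 20], "turn": 0, "fingers": 0}, {"delta_pos": [0, 0, 60], "turn": 0, "fingers": 0}, {"delta_pos": [0, 0, 100], "turn": 0, "fingers": 0}, {"delta_pos": [0, 0, 105], "turn": 0, "fingers": 0}, {"delta_pos": [220, -73, 105], "turn": 79.4, "fingers": 0}, {"delta_pos": [220, -73, 105], "turn": 79.4, "fingers": 0}, {"delta_pos": [220, -73, 105], "turn": 79.4, "fingers": 0}, {"delta_pos": [220, -73, 105], "turn": 79.4, "fingers": 0}, {"delta_pos": [220, -73, 105], "turn": 79.4, "fingers": 0}, {"delta_pos": [220, -73, 105], "turn": 79.4, "fingers": 0}, {"delta_pos": [220, -73, 105], "turn": 79.4, "fingers": 0}, {"delta_pos": [220, -73, 105], "turn": 79.4, "fingers": 0}, {"delta_pos": [220, -73, 105], "turn": 79.4, "fingers": 0}, {"delta_pos": [220, -73, 105], "turn": 79.4, "fingers": 0}, {"delta_pos": [220, -73, 105], "turn": 79.4, "fingers": 0}, {"delta_pos": [220, -73, 85], "turn": 79.4, "fingers": 0}, {"delta_pos": [220, -73, 65], "turn": 79.4, "fingers": 0}, {"delta_pos": [220, -73, 65], "turn": 79.4, "fingers": 0}, {"delta_pos": [220, -73, 65], "turn": 79.4, "fingers": 0}])

```text
time_s: 19.07
position: [0.6377, -0.2396, 0.0827]
tcp_rot: [[0.008, -0.005, -1.0], [1.0, 0.003, 0.008], [0.003, -1.0, 0.005]]
force: [1.1, -1.4, -0.3]
opening: 0.139
```

```bash
python3 look.py w11 tray_spanner_l_seat 0.022 spanner_17_mid .070;  python3 - <<'E'
from h import *
cv2.imwrite("pics/s11.png",cv2.resize(capture("scene")[120:390,280:640,::-1],(800,600)))
E
```

```text
tcp [ 637.7 -239.6   82.7] yaw 89.57 t 19.0667 open 0.139 F [ 1.1 -1.4 -0.3]
tray_spanner_l_seat 0.61 31140 [310. 176.] (array([ 593. , -242.1]), 130.7, 114.2, -0.3)
tip 0.91 [ 640.8 -244.8   14.5]
spanner_17_mid 0.68 8154 [317. 212.] (array([ 595.7, -233.8]), 99.1, 34.6, 7.9)
spanner_17_mid 0.2 16117 [533. 243.] (array([ 614.4, -128.1]), 93.5, 62.8, -86.5)
tip 0.78 [ 635.1 -241.3   62.4]
tip 0.74 [ 640.9 -243.2   12.8]
```

View pics/w11.png

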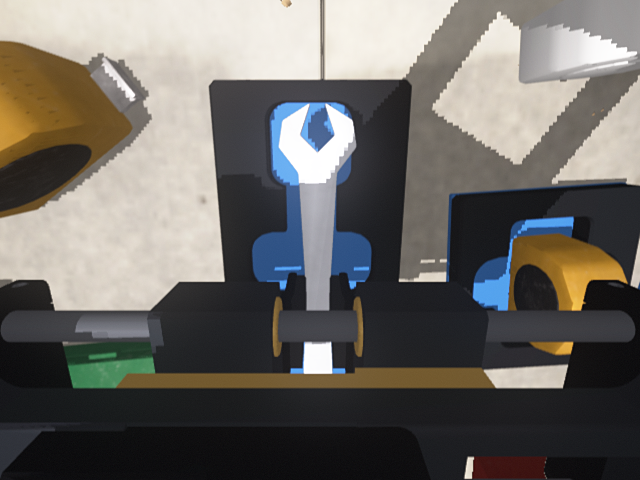

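View pics/s11.png

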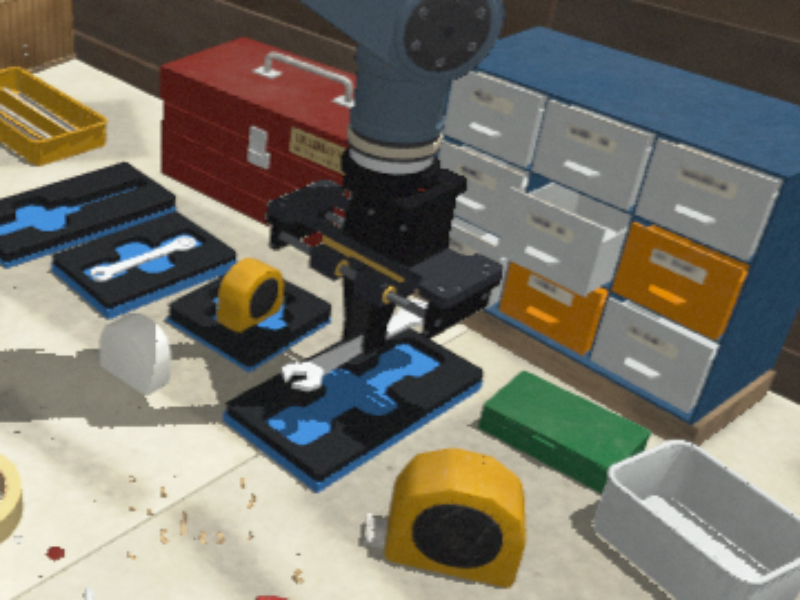

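Emit:
jog_arm(steps=[{"delta_pos": [0, -1, -20], "turn": 0, "fingers": 0}, {"delta_pos": [0, -1, -35], "turn": 0, "fingers": 0}, {"delta_pos": [0, -1, -44], "turn": 0, "fingers": 0}, {"delta_pos": [0, -1, -49], "turn": 0, "fingers": 0}, {"delta_pos": [0, -1, -51], "turn": 0, "fingers": 0}, {"delta_pos": [0, -1, -52], "turn": 0, "fingers": 0}, {"delta_pos": [0, -1, -52], "turn": 0, "fingers": 0}])

```text
time_s: 19.95
position: [0.6398, -0.2418, 0.0336]
tcp_rot: [[0.007, 0.001, -1.0], [1.0, -0.001, 0.007], [-0.001, -1.0, -0.001]]
force: [0.9, 0.2, -1.9]
opening: 0.138
```

Notches are 80 mm across, so I'll open to 40%.

Emit:
jog_arm(steps=[{"delta_pos": [0, 0, -1], "turn": 0, "fingers": 0}, {"delta_pos": [0, 0, -1], "turn": 0, "fingers": 40}, {"delta_pos": [0, 0, -1], "turn": 0, "fingers": 40}, {"delta_pos": [0, 0, -1], "turn": 0, "fingers": 40}, {"delta_pos": [0, 0, -1], "turn": 0, "fingers": 40}, {"delta_pos": [0, 0, -1], "turn": 0, "fingers": 40}, {"delta_pos": [0, 0, -1], "turn": 0, "fingers": 40}, {"delta_pos": [0, 0, 20], "turn": 0, "fingers": 40}, {"delta_pos": [0, 0, 50], "turn": 0, "fingers": 40}, {"delta_pos": [0, 0, 90], "turn": 0, "fingers": 40}, {"delta_pos": [0, 0, 130], "turn": 0, "fingers": 60}, {"delta_pos": [0, 0, 160], "turn": 0, "fingers": 60}, {"delta_pos": [0, 0, 160], "turn": 0, "fingers": 60}, {"delta_pos": [0, 0, 160], "turn": 0, "fingers": 60}])

```text
time_s: 21.12
position: [0.6406, -0.2422, 0.1961]
tcp_rot: [[0.007, 0.005, -1.0], [1.0, -0.003, 0.007], [-0.003, -1.0, -0.005]]
force: [0.9, -0.2, -1.1]
opening: 0.57
```

```bash
python3 look.py w12 spanner_17_mid .016 tray_spanner_l_seat .022
```

```text
tcp [ 640.6 -242.2  196.1] yaw 89.58 t 21.1167 open 0.57 F [ 0.9 -0.2 -1.1]
spanner_17_mid 0.75 3154 [318. 215.] (array([ 642. , -240.1]), 182.3, 33.3, 0.5)
tip 0.92 [ 639.6 -244.9   12.9]
tray_spanner_l_seat 0.65 21681 [317. 196.] (array([ 631.3, -242.5]), 206.8, 115.1, -0.3)
tray_spanner_l_seat 0.58 12612 [591. 207.] (array([629.2,  28.7]), 173.4, 107.4, 3.1)
tip 0.61 [ 640.1 -244.2   13.8]
```

View pics/w12.png

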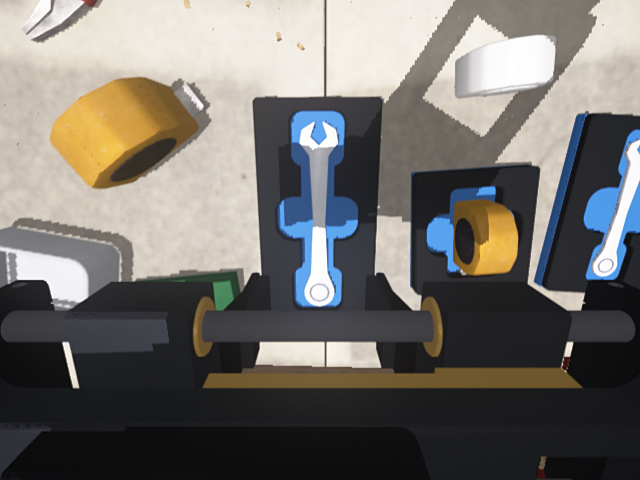

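The large spanner lies in its cut-out at (318,215), aligned within about 1°. Now the red screwdriver.

Emit:
jog_arm(steps=[{"delta_pos": [-89, 681, 0], "turn": -95.3, "fingers": 100}, {"delta_pos": [-89, 681, 0], "turn": -95.3, "fingers": 100}, {"delta_pos": [-89, 681, 0], "turn": -95.3, "fingers": 100}, {"delta_pos": [-89, 681, 0], "turn": -95.3, "fingers": 100}, {"delta_pos": [-89, 681, 0], "turn": -95.3, "fingers": 100}, {"delta_pos": [-89, 681, 0], "turn": -95.3, "fingers": 100}, {"delta_pos": [-89, 681, 0], "turn": -95.3, "fingers": 100}, {"delta_pos": [-89, 681, 0], "turn": -95.3, "fingers": 100}, {"delta_pos": [-89, 681, 0], "turn": -95.3, "fingers": 100}, {"delta_pos": [-89, 681, 0], "turn": -95.3, "fingers": 100}, {"delta_pos": [-89, 681, 0], "turn": -95.3, "fingers": 100}, {"delta_pos": [-89, 681, 0], "turn": -95.3, "fingers": 100}, {"delta_pos": [-89, 681, 0], "turn": -95.3, "fingers": 100}, {"delta_pos": [-89, 681, 0], "turn": -95.3, "fingers": 100}, {"delta_pos": [-89, 681, 0], "turn": -95.3, "fingers": 100}, {"delta_pos": [-89, 681, 0], "turn": -95.3, "fingers": 100}, {"delta_pos": [-89, 681, 0], "turn": -95.3, "fingers": 100}, {"delta_pos": [-89, 681, 0], "turn": -95.3, "fingers": 100}, {"delta_pos": [-89, 681, 0], "turn": -95.3, "fingers": 100}, {"delta_pos": [-89, 681, 0], "turn": -95.3, "fingers": 100}])

```text
time_s: 23.03
position: [0.5496, 0.4388, 0.1914]
tcp_rot: [[0.995, -0.002, 0.099], [-0.099, -0.002, 0.995], [-0.002, -1.0, -0.002]]
force: [-0.1, -0.6, 0.2]
opening: 1.001
```

```bash
python3 look.py w13 driver_red_mid .017
```

```text
tcp [549.6 438.8 191.4] yaw -5.68 t 23.0333 open 1.001 F [-0.1 -0.6  0.2]
driver_red_mid 0.98 2715 [319. 216.] (array([548.7, 422.8]), 152.9, 24.6, 83.9)
```

View pics/w13.png

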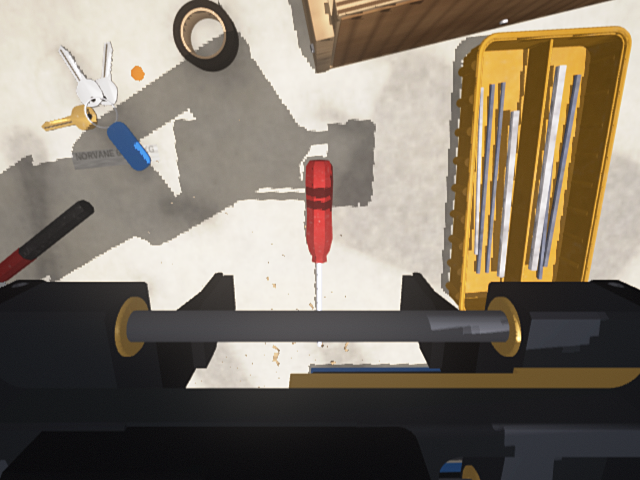

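The red screwdriver's handle is at (319,210) with its end away from the tray, straight between the fingers. The yellow bin's near edge is at about (465,170), so I'll check the clearances.

Run:
```python
from h import *
st={k:np.array(v) for k,v in read_state().items()}
for n,uv,z in [("hback",(319,159),.02),("hfront",(319,262),.0155),("bin top near",(475,60),.04),("bin base",(450,290),.0),("shelf",(320,70),.0)]:
    print(n,(ray("wrist",uv,z,st)*1000).round(1))
```

```text
hback [558.3 498.8  20. ]
hfront [548.1 397.7  15.5]
bin top near [689.4 563.3  40. ]
bin base [685.6 345.8   0. ]
shelf [567.1 576.2   0. ]
```

Emit:
jog_arm(steps=[{"delta_pos": [2, 1, -40], "turn": 0, "fingers": 70}, {"delta_pos": [2, 1, -80], "turn": 0, "fingers": 70}, {"delta_pos": [2, 1, -120], "turn": 0, "fingers": 70}, {"delta_pos": [2, 1, -150], "turn": 0, "fingers": 70}, {"delta_pos": [2, 1, -167], "turn": 0, "fingers": 70}, {"delta_pos": [2, 1, -172], "turn": 0, "fingers": 70}, {"delta_pos": [2, 1, -172], "turn": 0, "fingers": 0}, {"delta_pos": [2, 1, -172], "turn": 0, "fingers": 0}, {"delta_pos": [2, 1, -172], "turn": 0, "fingers": 0}, {"delta_pos": [2, 1, -172], "turn": 0, "fingers": 0}, {"delta_pos": [2, 1, -172], "turn": 0, "fingers": 0}, {"delta_pos": [2, 1, -172], "turn": 0, "fingers": 0}, {"delta_pos": [2, 1, -172], "turn": 0, "fingers": 0}, {"delta_pos": [2, 1, -172], "turn": 0, "fingers": 0}, {"delta_pos": [2, 1, -172], "turn": 0, "fingers": 0}, {"delta_pos": [2, 1, -172], "turn": 0, "fingers": 0}])

```text
time_s: 24.52
position: [0.5523, 0.4407, 0.0218]
tcp_rot: [[0.995, 0.0, 0.1], [-0.1, 0.0, 0.995], [0.0, -1.0, 0.0]]
force: [-1.9, -0.4, 5.1]
opening: 0.293
```

Emit:
jog_arm(steps=[{"delta_pos": [0, 0, 30], "turn": 0, "fingers": 0}, {"delta_pos": [0, 0, 70], "turn": 0, "fingers": 0}, {"delta_pos": [0, 0, 100], "turn": 0, "fingers": 0}, {"delta_pos": [42, -238, 100], "turn": 90.4, "fingers": 0}, {"delta_pos": [42, -238, 100], "turn": 90.4, "fingers": 0}, {"delta_pos": [42, -238, 100], "turn": 90.4, "fingers": 0}, {"delta_pos": [42, -238, 100], "turn": 90.4, "fingers": 0}, {"delta_pos": [42, -238, 100], "turn": 90.4, "fingers": 0}, {"delta_pos": [42, -238, 100], "turn": 90.4, "fingers": 0}, {"delta_pos": [42, -238, 100], "turn": 90.4, "fingers": 0}, {"delta_pos": [42, -238, 100], "turn": 90.4, "fingers": 0}, {"delta_pos": [42, -238, 100], "turn": 90.4, "fingers": 0}, {"delta_pos": [42, -238, 100], "turn": 90.4, "fingers": 0}, {"delta_pos": [42, -238, 100], "turn": 90.4, "fingers": 0}, {"delta_pos": [42, -238, 100], "turn": 90.4, "fingers": 0}, {"delta_pos": [42, -238, 100], "turn": 90.4, "fingers": 0}, {"delta_pos": [42, -238, 100], "turn": 90.4, "fingers": 0}, {"delta_pos": [42, -238, 100], "turn": 90.4, "fingers": 0}, {"delta_pos": [42, -238, 100], "turn": 90.4, "fingers": 0}])

```text
time_s: 26.1
position: [0.5942, 0.2024, 0.1207]
tcp_rot: [[0.095, -0.0, -0.995], [0.995, -0.0, 0.095], [-0.0, -1.0, 0.0]]
force: [0.3, 0.8, -1.2]
opening: 0.292
```

```bash
python3 look.py w14 tray_driver_seat 0.022;  python3 - <<'E'
from h import *
cv2.imwrite("pics/s14.png",cv2.resize(capture("scene")[80:320,160:480,::-1],(800,600)))
E
```

```text
tcp [594.2 202.4 120.7] yaw 84.56 t 26.1 open 0.292 F [ 0.3  0.8 -1.2]
tray_driver_seat 0.98 17779 [316. 213.] (array([579.1, 203.8]), 121.8, 115.4, -4.9)
```

View pics/w14.png

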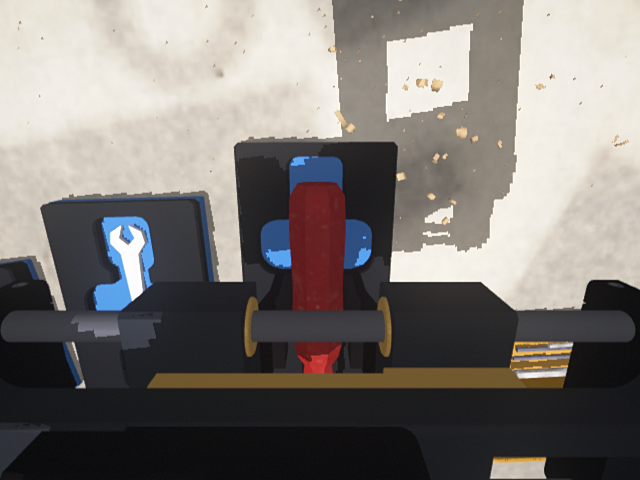

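View pics/s14.png

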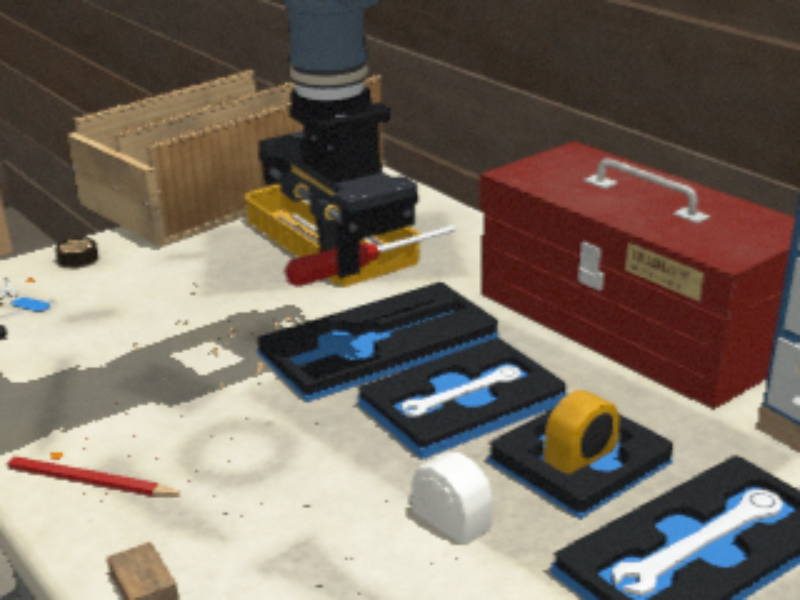

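Run:
```python
from h import *
st={k:np.array(v) for k,v in read_state().items()}
for n,uv,z in [("nearL",(235,143),.022),("nearR",(397,143),.022),("blue nearL",(289,157),.008),("blueR",(343,157),.008),("notchL",(260,245),.008),("notchR",(373,245),.008),("notch top edge",(272,221),.008),("notch bottom(rim)",(272,268),.008),("handle end",(318,183),.115),("handle front",(318,352),.115)]:
    print(n,(ray("wrist",uv,z,st)*1000).round(1))
```

```text
nearL [514.4 153.4  22. ]
nearR [525.  265.4  22. ]
blue nearL [527.8 188.4   8. ]
blueR [531.5 228.4   8. ]
notchL [593.4 157.5   8. ]
notchR [601.9 247.2   8. ]
notch top edge [574.9 169.5   8. ]
notch bottom(rim) [613.7 164.5   8. ]
handle end [536.9 208.9 115. ]
handle front [622.6 200.9 115. ]
```

The tray outline, blue floor and notches all give the seat at (597,202), yaw -5.3°. The handle is at the -x end and the driver is straight, so I'll lower it.

Emit:
jog_arm(steps=[{"delta_pos": [2, 0, -35], "turn": 0, "fingers": 0}, {"delta_pos": [2, 0, -60], "turn": 0, "fingers": 0}, {"delta_pos": [2, 0, -75], "turn": 0, "fingers": 0}, {"delta_pos": [2, 0, -84], "turn": 0, "fingers": 0}, {"delta_pos": [2, 0, -88], "turn": 0, "fingers": 0}, {"delta_pos": [2, 0, -90], "turn": 0, "fingers": 0}, {"delta_pos": [2, 0, -91], "turn": 0, "fingers": 0}, {"delta_pos": [2, 0, -91], "turn": 0, "fingers": 0}])

```text
time_s: 26.97
position: [0.5971, 0.2026, 0.0309]
tcp_rot: [[0.093, 0.002, -0.996], [0.996, 0.0, 0.093], [0.0, -1.0, -0.002]]
force: [-0.9, 0.1, -0.5]
opening: 0.294
```

```bash
python3 look.py w15;  python3 - <<'E'
from h import *
cv2.imwrite("pics/s15.png",cv2.resize(capture("scene")[120:270,200:400,::-1],(800,600)))
E
```

```text
tcp [597.1 202.6  30.9] yaw 84.67 t 26.9667 open 0.294 F [-0.9  0.1 -0.5]
```

View pics/s15.png

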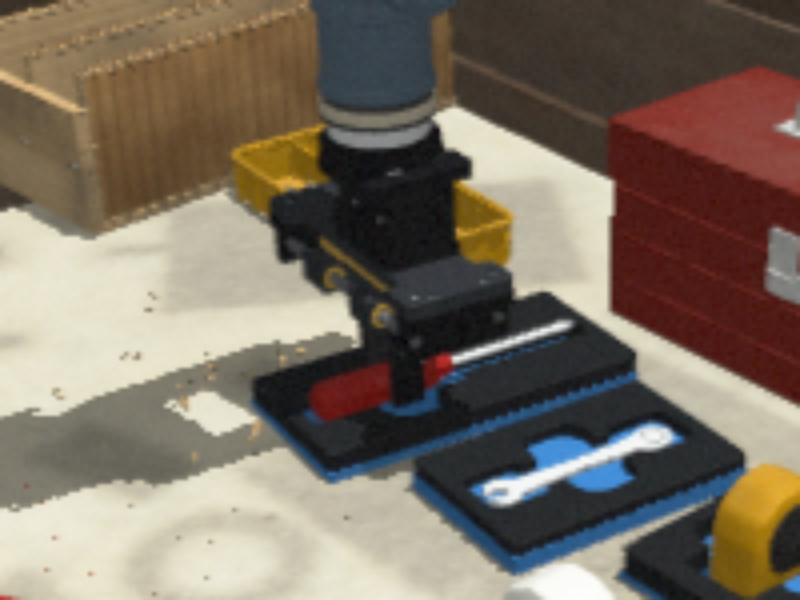

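The driver is down in its slot, blade over the blade slot and handle at the near end. I'll go 1 mm lower and release.

Emit:
jog_arm(steps=[{"delta_pos": [0, 0, -1], "turn": 0, "fingers": 0}, {"delta_pos": [0, 0, -1], "turn": 0, "fingers": 55}, {"delta_pos": [0, 0, -1], "turn": 0, "fingers": 55}, {"delta_pos": [0, 0, -1], "turn": 0, "fingers": 55}, {"delta_pos": [0, 0, -1], "turn": 0, "fingers": 55}, {"delta_pos": [0, 0, -1], "turn": 0, "fingers": 55}, {"delta_pos": [0, 0, -1], "turn": 0, "fingers": 55}, {"delta_pos": [0, 0, 20], "turn": 0, "fingers": 55}, {"delta_pos": [0, 0, 50], "turn": 0, "fingers": 55}, {"delta_pos": [0, 0, 90], "turn": 0, "fingers": 55}, {"delta_pos": [0, 0, 130], "turn": 0, "fingers": 60}, {"delta_pos": [0, 0, 170], "turn": 0, "fingers": 60}, {"delta_pos": [0, 0, 170], "turn": 0, "fingers": 60}, {"delta_pos": [0, 0, 170], "turn": 0, "fingers": 60}])

```text
time_s: 28.23
position: [0.5982, 0.2028, 0.2034]
tcp_rot: [[0.093, 0.007, -0.996], [0.996, 0.001, 0.093], [0.002, -1.0, -0.007]]
force: [-0.1, -0.1, -0.5]
opening: 0.596
```

```bash
python3 look.py w16 driver_red_mid .0235 tray_driver_seat .022;  python3 - <<'E'
from h import *
cv2.imwrite("pics/s16.png",cv2.resize(capture("scene")[170:350,250:520,::-1],(800,533),interpolation=cv2.INTER_CUBIC))
E
```

```text
tcp [598.2 202.8 203.4] yaw 84.68 t 28.2333 open 0.596 F [-0.1 -0.1 -0.5]
driver_red_mid 0.95 2692 [317. 216.] (array([617.1, 202. ]), 154.8, 26.0, -4.6)
tip 0.72 [594.1 199.5  18.5]
tip 0.17 [594.5 200.9  24.5]
tray_driver_seat 0.56 17838 [315. 229.] (array([607.6, 200.4]), 177.3, 116.0, -5.3)
tip 0.7 [593.3 200.5  23.5]
```

View pics/w16.png

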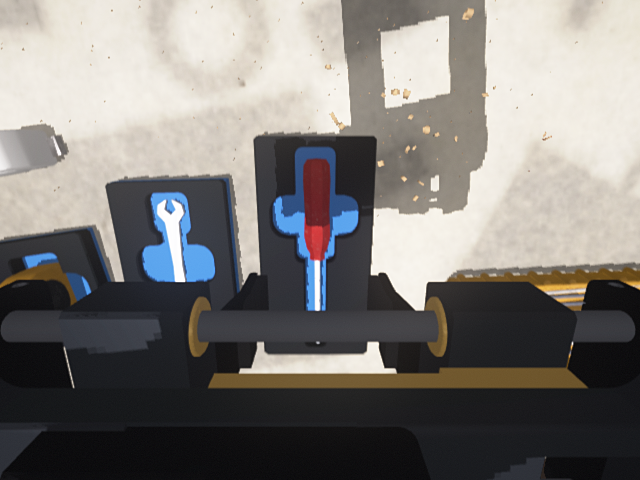

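View pics/s16.png

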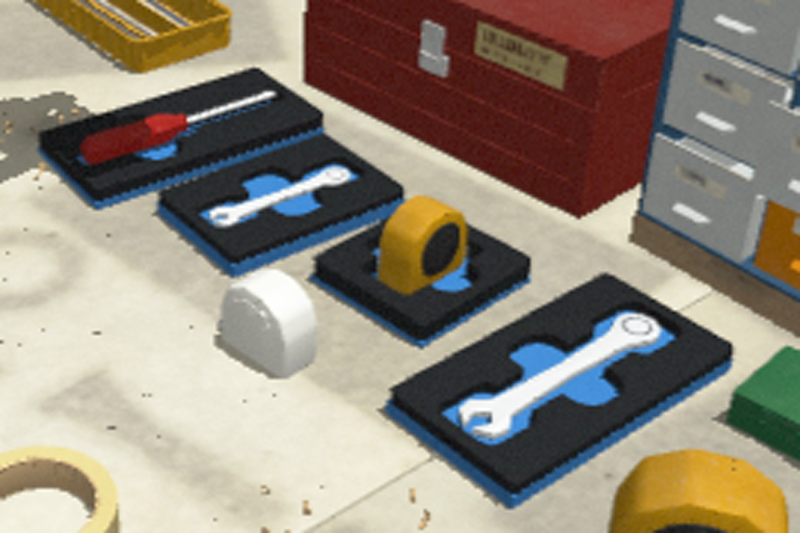

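All four tools look seated. I'll check the far end of the large spanner in an enlarged crop, then clear the arm for a top view.

Run:
```python
import cv2
im=cv2.imread("pics/w12.png")[90:315,240:400]; cv2.imwrite("pics/c12.png",cv2.resize(im,(426,600),interpolation=cv2.INTER_CUBIC))
```

Emit:
jog_arm(steps=[{"delta_pos": [-180, 180, 50], "turn": -40, "fingers": 60}, {"delta_pos": [-180, 180, 50], "turn": -40, "fingers": 60}, {"delta_pos": [-180, 180, 50], "turn": -40, "fingers": 60}, {"delta_pos": [-180, 180, 50], "turn": -40, "fingers": 60}, {"delta_pos": [-180, 180, 50], "turn": -40, "fingers": 60}, {"delta_pos": [-180, 180, 50], "turn": -40, "fingers": 60}, {"delta_pos": [-180, 180, 50], "turn": -40, "fingers": 60}, {"delta_pos": [-180, 180, 50], "turn": -40, "fingers": 60}, {"delta_pos": [-180, 180, 50], "turn": -40, "fingers": 60}, {"delta_pos": [-180, 180, 50], "turn": -40, "fingers": 60}])

```text
time_s: 29.37
position: [0.4171, 0.3816, 0.2492]
tcp_rot: [[0.711, -0.001, -0.703], [0.703, -0.001, 0.711], [-0.001, -1.0, -0.001]]
force: [0.3, 0.0, 0.2]
opening: 0.601
```

Run:
```python
from h import *
im=capture("top")
for t,z in [("driver_red_mid",.024),("spanner_17_mid",.018),("spanner_11_mid",.017),("tape_measure_mid",.068)]:
    for r in trace(t,"top"):
        m=np.array(r["mask"])
        if m.sum()>20: print(t,round(r["confidence"],2),rect(mask_world("top",m,z)))
    for r in tip_of(t,"top"): print(" tip",np.round(np.array(r["position"])*1000,1))
cv2.imwrite("pics/t17.png",cv2.resize(im[130:250,200:460,::-1],(800,369),interpolation=cv2.INTER_CUBIC))
```

```text
driver_red_mid 0.85 (array([635.6, 196.8]), 197.4, 30.0, -7.0)
spanner_17_mid 0.76 (array([ 639.8, -241.9]), 181.8, 37.9, -0.7)
 tip [ 643.5 -242.    13.6]
spanner_11_mid 0.88 (array([634.8,  54.6]), 129.6, 23.9, -3.2)
 tip [632.1  55.2  16.3]
tape_measure_mid 0.89 (array([644.8, -85.1]), 75.5, 38.9, 0.6)
tape_measure_mid 0.79 (array([502.9, -74.6]), 78.5, 40.6, -85.3)
tape_measure_mid 0.69 (array([ 547. , -385.2]), 127.3, 53.6, -55.6)
 tip [ 555.3 -399.4   42. ]
 tip [503.  -76.4  24.6]
 tip [659.2 -83.8  36.3]
```

View pics/t17.png

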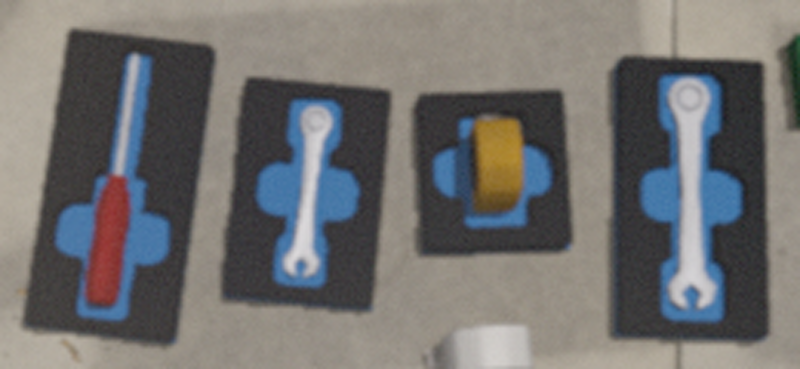

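View pics/c12.png

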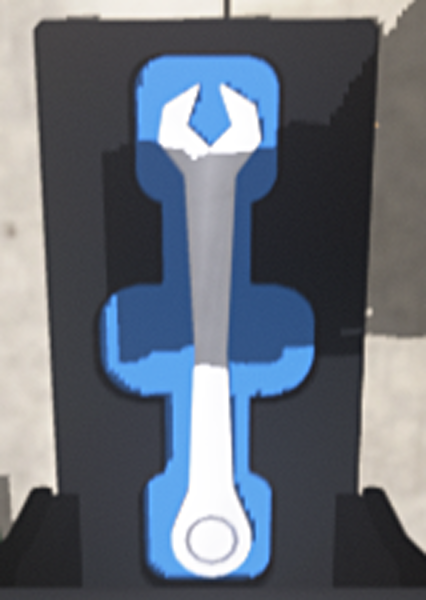

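The top view shows each tool inside its blue cut-out, with blue margin visible round it, and the arm is clear. I'm handing in.

```bash
python3 -c "
from rig import *
print(hand_in())"
```

```text
the job is handed in; nothing more can be done
None
```

All four tools are back in their trays and released, and the job was handed in at about 30 s of the 93 s allowed. The hand-in reported no verdict.

My last checks were a top view with the arm clear and wrist and scene views after each placing:

| Tool | Offset from its tray point | Angle to the tray |
|---|---|---|
| Small spanner | about 1–3 mm | within about 1° |
| Large spanner | about 2–5 mm, towards the far end of its cut-out | within about 1° |
| Screwdriver (handle at the -x end) | about 2–4 mm | within about 2° |
| Tape measure (small yellow one) | about 5 mm | within about 4° |

- **Seating:** the pictures show every tool inside its cut-out, flat or upright, with the blue floor visible round it. The heights are judged from the pictures and the heights at which I let go, not measured directly.
- **Disagreement:** for the tape measure, two estimates differed by up to 15 mm along the tray. The outline projected at the height of its top gave x = 645 mm and the network's point gave 659 mm, against a seat at 655 mm. I trusted the network's point, because the outline method is thrown off by the tape's rounded, tall top. The cut-out leaves only about 7 mm of play either way.
- **Refused move:** the first move call was refused because its rows had no "fingers" value, and nothing moved. Wrist forces I read stayed under about 7 N, and I saw no other object disturbed.

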